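Load the lid stamping jig and shut its gate

ROBOT

A 7-joint arm with a two-finger parallel gripper is mounted at the origin on a cart in front of the work surface, level with it; the furniture and walls round the work are solid. World frame = base frame: x ahead of the robot, y to its left, z up, the work surface at z = 0. Lengths are in m, angles in rad, forces in N, time in s.
With the tool pointing down it reaches from about 0.425 to 0.925 m from the base axis. Payload 6.8 kg.
Tool frame: the origin (TCP) lies on the centre line of the jaws, within the pads' length; the fingertips stand 8 mm ahead of it and the grasp point (between the pads) lies 11 mm behind it (bot.tips_ahead is the distance from the TCP to the fingertips, in m); z points along the fingers, y is the line along which they close (so a half turn about z gives the same grasp; the last joint's range is limited). The gripper opens to 85 mm and grips with 20 to 120 N. Pads are 22 mm wide; open, the fingers measure 114 mm over their backs; the gripper's body (76 mm by 85 mm) begins 54 mm behind the grasp point. The pads swing forward as they close: fully open they stand 13 mm farther back than shut.
Start: joints at [-1.415, 0.477, 0.022, 1.555, -0.011, 1.109, -0.083], TCP at [0.176, 0.652, 0.239] pointing down, gripper open.
Joint ranges: [-2.96, 2.96], [-0.34, 2.1], [-1.41, 1.46], [0.24, 2.44], [-1.37, 4.51], [0.17, 1.92], [-2.96, 2.96]. Speed limits (rad/s): [2.39, 2.39, 3.14, 3.14, 3.14, 3.14, 3.14].

INTERFACE

Orientations are given as a unit quaternion [w, x, y, z].
In Python, from station import bot gives the robot as it stands.
- The arm moves only by the tool send_rows, never from a script. Its argument "deltas" is text: rows parted by semicolons, each of 4 numbers parted by spaces: the shift along the tool's x, y, z in m, then the turn about the tool's z in degrees. In form: x y z spin; .... A call has 1 to 5 rows; each row is the pose to reach, as a shift and turn from the pose commanded when the call began, along the tool's axes at that moment; what a row does not reach only later rows make up. A row lasts 1/10 s, in which the tool goes at most 50 mm and 8.59 degrees, less where a joint would pass 70% of its speed; a pose out of reach is approached as far as the arm can. A call with a gripper value outside its range is refused whole. "claw" is the opening, from 0 (shut) to 1 (fully open), set as the call begins (left out, the last holds). The fingers move at their own pace and stop on an object; "force" is the grip in N (left out, the last holds). Time passes only in rows, so rows that repeat a pose let the fingers close. It gives the time, the measured TCP pose, the force, the opening and the grip force at its end, in the units of the state.
- bot.get_obs(): the state, without advancing time (a new reading comes with each control period).
- bot.read_camera(name): name is "side" or "top" or "wrist"; returns a dict with "img" (400x640x3 uint8, red, green, blue), "depth" (400x640 float32, m along the optical axis (not along the pixel's ray), 0 where there is no reading), "fx", "fy", "cx", "cy" (pixels), "camera_from_world" (4x4, takes a point from world to camera coordinates). Camera axes: x right, y up, looking along -z (the intrinsics and any distortion apply to the point x, -y, -z); pixel columns grow to the right and rows downward; lengths in m; the calibration is good to about 2 mm. A picture is of the moment at which its call begins.
- bot.hand_in(): hands the job in; it is judged then, once.
Trained networks look in a picture, given as the dict that the camera call returned (one of the last four; its "shot" number tells which), for a name from the list of things; names that differ only in an ending like _2 or _b are one class to them, and where a whole thing is asked for, a point or a joint stands for the part that bears it (a point fixed in the world has none). Each returns a list of dicts, best first, with "confidence" (0 to 1); they miss things now and then, are a little off and sometimes report something else, mostly with a low value. They report only what shows in the picture. A call takes as long as a camera call. They do not tell look-alikes from the thing itself.
- bot.masks_of(picture, query): "mask" (400x640 bool, what is visible of it).
- bot.landmark_of(picture, query): "xyz" ([x, y, z] in m, in world coordinates, good to about 4 mm: a listed point, or the origin of a listed thing).
The state is a dict: "t": time; "q": joint angles; "joint_vel": joint speeds; "joint_torque": joint torques, N m; "eef_pos": TCP position; "tool_rot": TCP orientation; "contact_force": force on the tool from outside, world axes, zero at the start; "torque": the same for the moment, N m; "gripper_width": opening from 0.0 (shut) to 1.0 (fully open); "grasp_force": force on a finger pad.
Only numpy, scipy, OpenCV 4.12 (cv2) and the standard library are available. Lean on these libraries where they do the work, as an engineer would, in place of code of your own. Each camera call takes 0.05 s, during which the arm holds its last target. There are 200 camera calls.

TASK

Get the three loose tin lids ready for date stamping: without picking any of them up, sweep them along the table top with the outside of the fingers into the open end of the stamping jig until they lie flat in one row against its end stop, and then swing the jig's gate fully shut behind them. Push gently, do not lift, pinch or tip a lid, and do not disturb the date stamp or the open tin.

Things in the scene. Friction and masses are not known exactly. Their poses are not given: they have to be found in the camera images.
- stamp_jig: Stamping jig screwed down: an open-bottomed U of pale wooden bars 16 mm high; lids slide into it on the table itself. Origin: on the table, mid of its open end (mouth); x across the lane, y into it, z up. Lane 73 mm wide between 12 mm rails, open on top, 206 mm long; three lids in a row take 201 to 206 mm. Screw lugs 4 mm high reach out to x = +-70 mm at y 45 and 180 mm.
- lane_end (a point): Middle of the inner face of the jig's end stop, 8 mm above the table, at jig (x 0, y 206 mm).
- wing_tip (a point): Outer end of the fixed lead-in wing at the mouth, on the jig's -x side: an aluminium bar 6 mm thick, 62 mm long, 16 mm high that slants outward from the rail's end at jig (x -40, y 0) to this point at about (x -65, y -55 mm).
- gate_hinge (a point): Top of the gate's hinge pin, 22 mm above the table, at jig (x 45.5, y -3 mm): the gate's axis is vertical through this point.
- gate (a joint): Swing gate: flat steel bar 6 mm thick reaching 79 mm from the hinge axis, 4 to 18 mm above the table. 0 = shut: bar points along the jig's -x across the mouth, inner face at jig y = 0. Grows as it opens, counter-clockwise from above: at 1.57 rad it points along the jig's -y, at 2.3 (stop) it leans out to +x. Starts at 1.9 to 2.25. Light friction (under 1 N at its end); stays where left.
- gate_pin (a point): The small upright pin with a black ball on top near the free end of the gate, 8 mm thick (ball 11 mm), reaching up to 42 mm above the table; this point is 70 mm from the hinge axis, 30 mm above the table.
- lid_1: White tin lid lying right way up with a raised ring on its top, round, 69 mm across at its foot (64 mm near the top), 26 mm high, 13 to 26 g; on the table within 0.3 m before the mouth of the jig. Origin: centre of its underside; z up. The three lids are alike and may go in in any order.
- lid_2: Second lid, just like lid_1. Origin: centre of its underside.
- lid_3: Third lid, just like lid_1. Origin: centre of its underside.
- date_stamp: Wooden date stamp standing upright on its foot, 27 x 46 x 70 mm, on the table past the end stop of the jig; leave it alone. Origin: centre of its underside.
- open_tin: White tea tin without a lid, standing upright, 65 mm across, 109 mm high, to the right of the lids beside other tins; leave it alone. Origin: centre of its underside.
Things that resemble listed ones, but are neither listed nor needed, are in the scene too. Leave any pink look-alike of the lid_1 alone.

How it is judged:
By the outcome, as a careful person would: the job done as asked, in the order asked, and still so for the second after the job is handed in, with the robot touching nothing.
It also fails if it takes over 72 s, if anything falls off the work surface, if the arm or the gripper's body presses on something with over 40 N, if the wrist force passes 120 N, or if a joint passes its speed limit or range.

## Working session

There is one attempt and no reset: what is moved stays moved. The work goes in short steps, Python scripts to look and compute and a tool call to move; the robot and the scene stay as the last step left them, time stands still between calls to the robot, and variables do not carry over. Pictures are saved under pics/ and viewed, at most 10 in all, crops included, and the job is handed in when it is done.

Besides the shell and the picture viewer there is one more tool, called after "Request:" by a JSON object that holds its "api" and its "payload", one argument or row to a line. send_rows: Moves the arm, as the interface text tells. Its arguments: {"type":"object","properties":{"deltas":{"type":"string"},"claw":{"type":"number"},"force":{"type":"number"}},"required":["deltas"]}

```bash
mkdir -p pics; ls
cat > h.py <<'E'
from station import bot
import numpy as np, cv2
def w2p(c,P):
    P=np.atleast_2d(P); T=np.array(c["camera_from_world"]); Q=P@T[:3,:3].T+T[:3,3]
    return np.c_[c["fx"]*Q[:,0]/-Q[:,2]+c["cx"], c["fy"]*-Q[:,1]/-Q[:,2]+c["cy"]]
def save(c,n): cv2.imwrite("pics/"+n, c["img"][:,:,::-1])
E
python3 - <<'E'
from h import *
o=bot.get_obs(); print(o["t"],o["eef_pos"],o["tool_rot"],bot.tips_ahead)
for n in ["top","side"]:
    c=bot.read_camera(n); save(c,n+"0.png"); print(n,np.linalg.inv(c["camera_from_world"])[:3,3].round(3))
    for q in ["stamp_jig","lane_end","wing_tip","gate_hinge","gate_pin","lid_1","date_stamp","open_tin"]:
        for r in bot.landmark_of(c,q): print(q,round(r["confidence"],2),np.round(r["xyz"],4),w2p(c,r["xyz"]).round(0)[0])
E
```

```text
pics
0.0 [0.17587448 0.65108697 0.23831313] [-5.53916440e-05  1.31514053e-01  9.91313881e-01 -9.16362941e-04] 0.008
top [ 0.368 -0.017  1.489]
stamp_jig 0.89 [ 5.145e-01  8.530e-02 -4.000e-04] [299. 194.]
lane_end 0.7 [0.5126 0.2949 0.0072] [239. 195.]
lane_end 0.33 [0.4485 0.034  0.0127] [313. 213.]
wing_tip 0.92 [0.4456 0.033  0.0165] [314. 213.]
gate_hinge 0.74 [0.5568 0.084  0.0203] [299. 182.]
gate_pin 0.6 [0.5903 0.0192 0.0292] [318. 172.]
lid_1 0.89 [ 5.158e-01 -1.792e-01  3.000e-04] [374. 194.]
lid_1 0.82 [ 5.341e-01 -3.088e-01  1.000e-04] [411. 188.]
lid_1 0.68 [ 0.3536 -0.0855 -0.0012] [348. 240.]
lid_1 0.67 [ 0.4644 -0.0544 -0.0016] [339. 208.]
lid_1 0.65 [ 0.3351  0.0822 -0.0025] [300. 245.]
lid_1 0.56 [ 0.5843 -0.0777 -0.0009] [345. 174.]
date_stamp 0.48 [5.005e-01 4.272e-01 1.000e-04] [203. 198.]
date_stamp 0.17 [ 0.5144  0.0848 -0.004 ] [299. 194.]
open_tin 0.84 [ 0.4462 -0.4228  0.0029] [445. 213.]
side [0.54  1.026 0.698]
stamp_jig 0.91 [0.5087 0.0857 0.004 ] [319. 232.]
lane_end 0.95 [0.5099 0.2962 0.0104] [323. 280.]
wing_tip 0.75 [0.4493 0.0309 0.0088] [338. 219.]
gate_hinge 0.89 [0.5598 0.0854 0.0196] [302. 228.]
gate_pin 0.45 [0.5896 0.0224 0.0296] [292. 213.]
lid_1 0.87 [ 0.4625 -0.0537 -0.0019] [332. 207.]
lid_1 0.82 [ 0.5143 -0.1828 -0.001 ] [314. 187.]
lid_1 0.74 [ 5.822e-01 -7.620e-02  3.000e-04] [295. 204.]
lid_1 0.69 [ 0.3569 -0.0878  0.0026] [363. 199.]
lid_1 0.62 [ 0.3343  0.0807 -0.0023] [378. 230.]
lid_1 0.45 [ 0.533  -0.3086 -0.002 ] [308. 171.]
date_stamp 0.75 [0.5048 0.4269 0.001 ] [328. 324.]
open_tin 0.8 [ 0.4486 -0.4187 -0.0008] [329. 158.]
```

Run:
```python
import cv2
a=cv2.imread("pics/top0.png")[120:280,170:480]; b=cv2.imread("pics/side0.png")[140:360,200:440]
a=cv2.resize(a,(775,400),interpolation=2); cv2.imwrite("pics/top0c.png",a)
```

```text
(no output)
```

View pics/top0c.png

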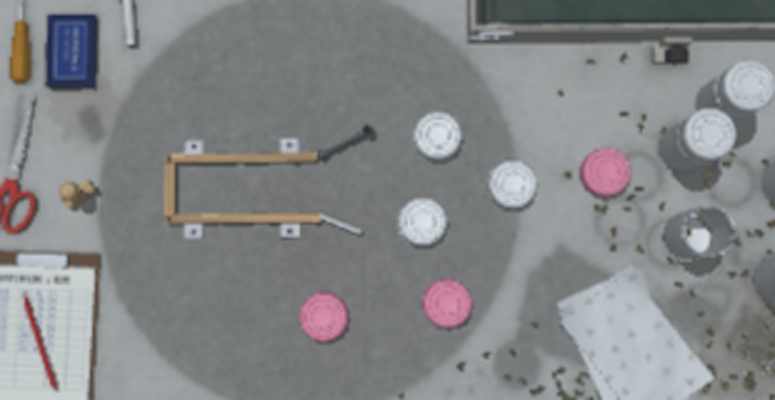

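View pics/side0.png

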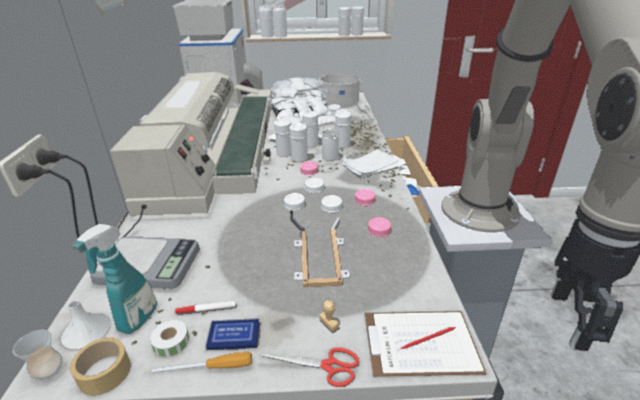

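The three white lids are at about world (0.464,-0.054), (0.583,-0.077) and (0.515,-0.181). The three pink ones stay put. The lane axis runs along world +y at x≈0.512. I'll sweep each lid with the finger edges, with the fingers slightly apart to form a cradle.

Request:
{"api": "send_rows", "payload": {
  "deltas": "-0.038 -0.0275 0 8; -0.076 -0.055 0 16; -0.114 -0.0825 0 24; -0.152 -0.11 0 32; -0.19 -0.1375 0.02 40",
  "claw": 0.3
}}

```text
t: 1.4
eef_pos: [0.3251, 0.4701, 0.2221]
tool_rot: [-0.0, 0.465, 0.885, 0.003]
contact_force: [0.6, 1.0, 0.3]
gripper_width: 0.299
grasp_force: 0.0
```

```bash
cat >> h.py <<'E'
from scipy.spatial.transform import Rotation as R
def plan(x,y,z,psi):
    "tool-frame shift and spin to world x,y,z with tool x turned psi deg clockwise from world +y"
    o=bot.get_obs(); q=o["tool_rot"]; M=R.from_quat([q[1],q[2],q[3],q[0]]).as_matrix()
    p=np.degrees(np.arctan2(M[0,0],M[1,0])); d=M.T@(np.array([x,y,z])-o["eef_pos"])
    print("pos",np.round(o["eef_pos"],4),"psi",round(p,1),"t",o["t"],"F",np.round(o["contact_force"],1),"w",round(o["gripper_width"],2),"delta",d.round(4),"spin",round((psi-p+180)%360-180,1))
E
python3 -c "
from h import *
plan(.5,.1,.12,0);plan(.436,-.13,.1,27)"
```

```text
pos [0.3251 0.4701 0.2221] psi -34.5 t 1.4 F [0.6 1.  0.3] w 0.3 delta [-0.4043 -0.0663  0.1006] spin 34.5
pos [0.3251 0.4701 0.2221] psi -34.5 t 1.4 F [0.6 1.  0.3] w 0.3 delta [-0.5575 -0.2495  0.1192] spin 61.5
```

Request:
{"api": "send_rows", "payload": {
  "deltas": "-0.048 -0.008 0.01 7; -0.096 -0.016 0.02 14; -0.144 -0.024 0.03 21; -0.192 -0.032 0.04 28; -0.24 -0.04 0.05 34.5"
}}

```text
t: 1.9
eef_pos: [0.4281, 0.2487, 0.1698]
tool_rot: [-0.0, 0.706, 0.708, 0.001]
contact_force: [1.4, -0.3, -0.4]
gripper_width: 0.302
grasp_force: 0.0
```

```bash
python3 -c "
from h import *
plan(.432,-.125,.1,27)"
```

```text
pos [0.4281 0.2487 0.1698] psi -0.1 t 1.9 F [ 1.4 -0.3 -0.4] w 0.3 delta [-0.3738  0.003   0.0694] spin 27.1
```

Request:
{"api": "send_rows", "payload": {
  "deltas": "-0.048 0 0.014 0; -0.096 0 0.028 0; -0.144 0.002 0.042 0; -0.192 0.004 0.056 0; -0.24 0.006 0.07 0"
}}

```text
t: 2.4
eef_pos: [0.4353, 0.009, 0.0996]
tool_rot: [0.0, 0.704, 0.71, 0.001]
contact_force: [0.8, -0.3, -0.6]
gripper_width: 0.297
grasp_force: 0.0
```

Request:
{"api": "send_rows", "payload": {
  "deltas": "-0.045 0.001 0 8; -0.09 0.002 0.01 16; -0.117 0.002 0.02 24; -0.117 0.002 0.05 27; -0.117 0.002 0.06 27"
}}

```text
t: 2.9
eef_pos: [0.4369, -0.1071, 0.0382]
tool_rot: [-0.0, 0.851, 0.524, -0.001]
contact_force: [-0.4, 0.5, -0.1]
gripper_width: 0.303
grasp_force: 0.0
```

```bash
python3 -c "
from h import *
plan(.436,-.108,.012,27);c=bot.read_camera('side')
save(c,'s1.png')
cv2.imwrite('pics/s1c.png',cv2.resize(c['img'][140:300,220:420,::-1],(800,600)))"
```

```text
pos [ 0.4369 -0.1071  0.0382] psi 26.7 t 2.9 F [-0.4  0.5 -0.1] w 0.3 delta [-0.0012 -0.0004  0.0262] spin 0.3
```

View pics/s1c.png

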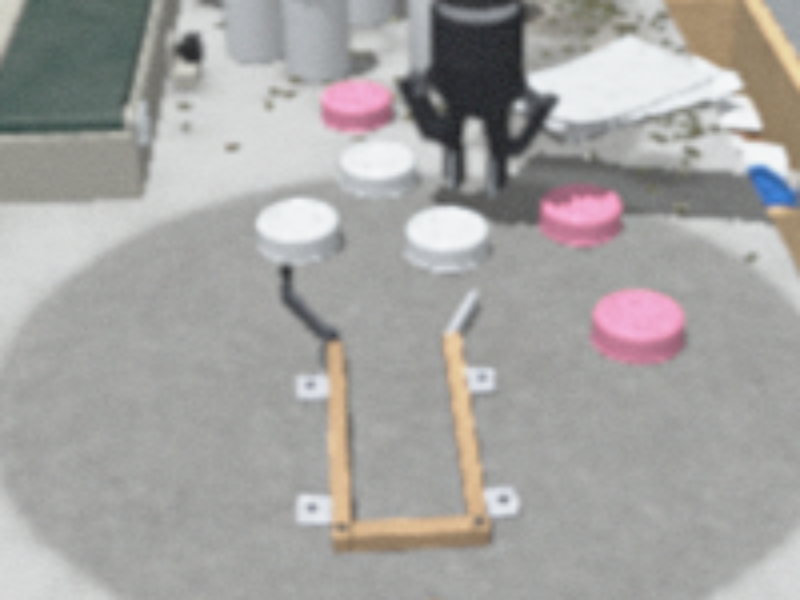

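The fingers stand just behind the white lid nearest the mouth. Next I'll lower and sweep.

Request:
{"api": "send_rows", "payload": {
  "deltas": "0 0 0.013 0; 0 0 0.026 0; 0.003 0 0.026 0; 0.008 0 0.026 0; 0.013 0 0.026 0"
}}

```text
t: 3.45
eef_pos: [0.4443, -0.0943, 0.0141]
tool_rot: [0.0, 0.851, 0.526, 0.0]
contact_force: [1.0, 0.5, -0.1]
gripper_width: 0.306
grasp_force: 0.0
```

Request:
{"api": "send_rows", "payload": {
  "deltas": "0.01 0 0 0; 0.02 0 0 0; 0.03 0 0 0; 0.04 0 0 0; 0.05 0 0 0"
}}

```text
t: 3.95
eef_pos: [0.4665, -0.0491, 0.0138]
tool_rot: [-0.0, 0.851, 0.526, 0.0]
contact_force: [-0.1, -0.3, -0.1]
gripper_width: 0.298
grasp_force: 0.2
```

```bash
python3 -c "
from h import *
plan(.512,-.0,.012,0)
c=bot.read_camera('side')
for r in bot.landmark_of(c,'lid_1'): print(np.round(r['xyz'],3),r['confidence'])
c=bot.read_camera('top')
for r in bot.landmark_of(c,'lid_1'): print(np.round(r['xyz'],3),r['confidence'])
"
```

```text
pos [ 0.4665 -0.0491  0.0138] psi 26.6 t 3.95 F [-0.1 -0.3 -0.1] w 0.3 delta [0.0643 0.0187 0.0018] spin -26.6
[ 0.354 -0.086  0.   ] 0.83
[ 0.336  0.081 -0.001] 0.79
[ 0.486 -0.011  0.002] 0.7
[ 0.578 -0.076  0.   ] 0.67
[ 0.512 -0.182 -0.001] 0.65
[ 0.531 -0.31  -0.   ] 0.48
[ 0.514 -0.178 -0.001] 0.8
[ 0.582 -0.077  0.001] 0.69
[ 0.531 -0.307 -0.002] 0.55
[ 0.353 -0.084  0.   ] 0.52
[ 0.487 -0.011 -0.001] 0.43
```

Request:
{"api": "send_rows", "payload": {
  "deltas": "0.011 0 0 0; 0.022 0 0 0; 0.033 0 0 0; 0.044 0 0 0; 0.055 0 0 0"
}}

```text
t: 4.65
eef_pos: [0.4912, 0.0002, 0.0137]
tool_rot: [-0.0, 0.851, 0.526, 0.0]
contact_force: [-0.1, -0.4, -0.6]
gripper_width: 0.301
grasp_force: 0.1
```

Request:
{"api": "send_rows", "payload": {
  "deltas": "0.007 0.002 0.001 -5; 0.014 0.004 0.001 -10; 0.02 0.005 0.001 -16; 0.027 0.006 0.001 -22; 0.033 0.006 0.001 -26.5"
}}

```text
t: 5.15
eef_pos: [0.5114, 0.0268, 0.0127]
tool_rot: [0.0, 0.706, 0.708, 0.0]
contact_force: [-0.0, -0.6, -0.8]
gripper_width: 0.298
grasp_force: 0.0
```

```bash
cat >> h.py <<'E'
def lids(n="top"):
    c=bot.read_camera(n)
    for r in bot.landmark_of(c,'lid_1'): print(n,np.round(r['xyz'],3),round(r['confidence'],2))
    return c
E
python3 -c "
from h import *
plan(.512,.09,.012,0); lids('side');lids()
"
```

```text
pos [0.5114 0.0268 0.0127] psi -0.1 t 5.15 F [-0.  -0.6 -0.8] w 0.3 delta [0.0632 0.0007 0.0007] spin 0.1
side [ 0.58  -0.073  0.002] 0.76
side [ 0.354 -0.088  0.003] 0.74
side [0.334 0.08  0.   ] 0.59
side [0.517 0.07  0.003] 0.56
side [ 0.532 -0.308 -0.002] 0.41
top [ 0.584 -0.076 -0.002] 0.72
top [ 0.531 -0.308 -0.   ] 0.65
top [ 0.515 -0.177 -0.001] 0.57
top [ 0.353 -0.085 -0.   ] 0.57
```

Request:
{"api": "send_rows", "payload": {
  "deltas": "0.013 0 0 0; 0.026 0 0 0; 0.039 0 0 0; 0.052 0 0 0; 0.063 0 0 0"
}}

```text
t: 5.85
eef_pos: [0.5109, 0.0908, 0.0127]
tool_rot: [-0.0, 0.707, 0.707, 0.0]
contact_force: [0.2, -0.2, -0.5]
gripper_width: 0.298
grasp_force: 0.1
```

```bash
python3 -c "
from h import *
plan(.512,.09,.012,0); lids('side')
"
```

```text
pos [0.5109 0.0908 0.0127] psi 0.0 t 5.85 F [ 0.2 -0.2 -0.5] w 0.3 delta [-0.0008  0.0012  0.0007] spin -0.0
side [0.512 0.132 0.004] 0.89
side [ 0.354 -0.084  0.002] 0.78
side [ 0.333  0.081 -0.002] 0.72
side [ 0.582 -0.075  0.001] 0.62
side [ 0.535 -0.306 -0.001] 0.48
```

Request:
{"api": "send_rows", "payload": {
  "deltas": "-0.03 0 0 0; -0.06 0 -0.02 0; -0.09 0.02 -0.06 0; -0.13 0.045 -0.07 0; -0.17 0.07 -0.07 0"
}}

```text
t: 6.45
eef_pos: [0.5828, -0.083, 0.0854]
tool_rot: [0.001, 0.708, 0.707, 0.002]
contact_force: [0.8, 1.1, 0.4]
gripper_width: 0.299
grasp_force: 0.0
```

Request:
{"api": "send_rows", "payload": {
  "deltas": "-0.025 0.015 0 -8; -0.05 0.031 0 -16; -0.05 0.031 0.02 -24; -0.05 0.031 0.05 -29; -0.05 0.031 0.07 -29"
}}

```text
t: 6.95
eef_pos: [0.6105, -0.1323, 0.0111]
tool_rot: [-0.001, 0.508, 0.861, -0.0]
contact_force: [0.4, 0.8, -0.6]
gripper_width: 0.299
grasp_force: 0.0
```

Request:
{"api": "send_rows", "payload": {
  "deltas": "0 0 0 0; 0.007 0 0 0; 0.015 0 0 0; 0.023 0 0 0; 0.031 0 0 0"
}}

```text
t: 7.45
eef_pos: [0.5967, -0.1031, 0.0137]
tool_rot: [0.001, 0.508, 0.861, 0.0]
contact_force: [0.6, 0.3, 0.4]
gripper_width: 0.303
grasp_force: 0.1
```

```bash
python3 -c "
from h import *
plan(.512,.09,.012,0); lids('side');lids()
"
```

```text
pos [ 0.5967 -0.1031  0.0137] psi -28.9 t 7.45 F [0.6 0.3 0.4] w 0.3 delta [0.21   0.0192 0.0016] spin 28.9
side [ 0.515 -0.183 -0.004] 0.82
side [ 0.354 -0.085  0.003] 0.76
side [ 0.51   0.136 -0.001] 0.68
side [ 0.574 -0.065  0.002] 0.68
side [ 0.332  0.081 -0.002] 0.62
side [ 0.446 -0.419 -0.   ] 0.53
side [ 0.532 -0.307  0.001] 0.47
top [ 0.516 -0.177  0.   ] 0.75
top [ 0.534 -0.305 -0.003] 0.55
top [ 0.353 -0.083  0.001] 0.48
```

Request:
{"api": "send_rows", "payload": {
  "deltas": "0.012 0 0 0; 0.025 0 0 0; 0.038 0 0 0; 0.051 0 0 0; 0.064 0 0 0"
}}

```text
t: 8.15
eef_pos: [0.5649, -0.0468, 0.0126]
tool_rot: [-0.0, 0.508, 0.861, 0.0]
contact_force: [1.1, 0.7, 0.2]
gripper_width: 0.3
grasp_force: 0.1
```

Request:
{"api": "send_rows", "payload": {
  "deltas": "0.013 0 0 0; 0.026 0 0 0; 0.039 0 0 0; 0.051 0 0 0; 0.061 0 0 0"
}}

```text
t: 8.65
eef_pos: [0.5356, 0.0063, 0.0127]
tool_rot: [-0.0, 0.508, 0.861, 0.0]
contact_force: [0.5, -0.0, 0.4]
gripper_width: 0.3
grasp_force: 0.1
```

Request:
{"api": "send_rows", "payload": {
  "deltas": "0.007 -0.002 0.001 6; 0.014 -0.004 0.001 12; 0.021 -0.006 0.001 18; 0.028 -0.007 0.001 24; 0.035 -0.007 0.001 29"
}}

```text
t: 9.15
eef_pos: [0.5127, 0.0328, 0.0117]
tool_rot: [0.0, 0.709, 0.705, -0.0]
contact_force: [-0.7, 1.4, 0.0]
gripper_width: 0.302
grasp_force: 0.1
```

```bash
python3 -c "
from h import *
plan(.512,.09,.012,0); lids('side'); c=bot.read_camera('side')
for q in ['gate_pin']: print(bot.landmark_of(c,q))
"
```

```text
pos [0.5127 0.0328 0.0117] psi 0.4 t 9.15 F [-0.7  1.4  0. ] w 0.3 delta [ 0.0572 -0.0011 -0.0003] spin -0.4
side [ 0.334  0.082 -0.001] 0.7
side [ 0.355 -0.086  0.002] 0.6
side [ 0.535 -0.307 -0.002] 0.59
side [0.51  0.142 0.   ] 0.57
side [0.505 0.078 0.   ] 0.51
[{'xyz': [0.4442, -0.4172, -0.0013], 'confidence': 0.6}, {'xyz': [0.5911, 0.0208, 0.0314], 'confidence': 0.47}]
```

Request:
{"api": "send_rows", "payload": {
  "deltas": "0.012 -0.001 0 0; 0.024 -0.001 0 0; 0.036 -0.001 0 0; 0.048 -0.001 0 0; 0.06 -0.001 0 0"
}}

```text
t: 9.85
eef_pos: [0.5123, 0.0939, 0.0117]
tool_rot: [-0.0, 0.708, 0.707, 0.0]
contact_force: [-0.3, -0.5, 0.4]
gripper_width: 0.298
grasp_force: 0.3
```

Request:
{"api": "send_rows", "payload": {
  "deltas": "-0.03 0 0 0; -0.06 0 -0.03 0; -0.1 0 -0.07 0; -0.15 0 -0.07 0; -0.2 0 -0.07 0"
}}

```text
t: 10.35
eef_pos: [0.5133, -0.1029, 0.0833]
tool_rot: [0.001, 0.707, 0.707, 0.001]
contact_force: [1.3, -0.4, -0.2]
gripper_width: 0.299
grasp_force: 0.0
```

Request:
{"api": "send_rows", "payload": {
  "deltas": "-0.045 0 0 0; -0.09 0.001 0 0; -0.131 0.002 0 0; -0.131 0.002 0 0; -0.131 0.002 0.03 0"
}}

```text
t: 10.85
eef_pos: [0.5164, -0.2358, 0.0542]
tool_rot: [0.003, 0.709, 0.705, 0.002]
contact_force: [1.7, -0.3, -0.2]
gripper_width: 0.301
grasp_force: 0.0
```

```bash
python3 -c "
from h import *
plan(.515,-.238,.012,0); lids('side'); lids()
"
```

```text
pos [ 0.5164 -0.2358  0.0542] psi 0.3 t 10.85 F [ 1.7 -0.3 -0.2] w 0.3 delta [-0.0021 -0.0017  0.0422] spin -0.3
side [0.507 0.14  0.002] 0.9
side [0.514 0.206 0.   ] 0.75
side [ 0.533 -0.31   0.   ] 0.66
side [ 0.332  0.079 -0.002] 0.63
side [ 0.353 -0.087  0.004] 0.6
side [ 0.516 -0.183 -0.004] 0.5
top [ 0.516 -0.18  -0.   ] 0.75
top [ 0.51   0.136 -0.002] 0.72
top [ 0.517  0.208 -0.004] 0.67
top [ 0.352 -0.082 -0.002] 0.6
top [ 0.334  0.085 -0.004] 0.54
```

Request:
{"api": "send_rows", "payload": {
  "deltas": "-0.002 0 0.021 0; -0.002 0 0.042 0; 0.002 0 0.042 0; 0.008 0 0.042 0; 0.015 0 0.042 0"
}}

```text
t: 11.55
eef_pos: [0.5143, -0.2179, 0.0109]
tool_rot: [0.0, 0.708, 0.707, 0.0]
contact_force: [-0.0, 0.5, -0.3]
gripper_width: 0.298
grasp_force: 0.0
```

Request:
{"api": "send_rows", "payload": {
  "deltas": "0.011 0 0 0; 0.023 0 0 0; 0.036 0 0 0; 0.049 0 0 0; 0.062 0 0 0"
}}

```text
t: 12.05
eef_pos: [0.5138, -0.1552, 0.0097]
tool_rot: [-0.0, 0.708, 0.707, 0.0]
contact_force: [-1.0, -1.5, 0.4]
gripper_width: 0.3
grasp_force: 0.1
```

Request:
{"api": "send_rows", "payload": {
  "deltas": "0.013 0 0 0; 0.026 0 0 0; 0.039 -0.001 0 0; 0.052 -0.001 0 0; 0.065 -0.002 0 0"
}}

```text
t: 12.55
eef_pos: [0.512, -0.0906, 0.0097]
tool_rot: [0.0, 0.708, 0.706, 0.0]
contact_force: [-0.2, -0.5, -0.1]
gripper_width: 0.298
grasp_force: 0.1
```

```bash
python3 -c "
from h import *
plan(.512,.02,.012,0); lids('side'); lids()
"
```

```text
pos [ 0.512  -0.0906  0.0097] psi 0.1 t 12.55 F [-0.2 -0.5 -0.1] w 0.3 delta [ 0.1106 -0.0002 -0.0023] spin -0.1
side [0.513 0.206 0.001] 0.95
side [0.336 0.079 0.001] 0.91
side [ 0.51  -0.052 -0.005] 0.8
side [ 0.533 -0.31  -0.002] 0.51
top [ 0.509  0.137 -0.002] 0.81
top [ 0.532 -0.307  0.002] 0.68
top [ 0.514  0.208 -0.003] 0.55
top [0.502 0.427 0.003] 0.44
top [ 0.509 -0.045 -0.003] 0.43
top [ 0.352 -0.083 -0.002] 0.43
```

Lid C is in the cradle. I'll keep sweeping and slow down near the mouth.

Request:
{"api": "send_rows", "payload": {
  "deltas": "0.013 0 -0.001 0; 0.026 0 -0.002 0; 0.039 0 -0.002 0; 0.052 0 -0.002 0; 0.065 0 -0.002 0"
}}

```text
t: 13.25
eef_pos: [0.512, -0.0252, 0.0117]
tool_rot: [-0.0, 0.708, 0.707, 0.0]
contact_force: [-0.2, -0.4, 0.2]
gripper_width: 0.304
grasp_force: 0.1
```

Request:
{"api": "send_rows", "payload": {
  "deltas": "0.012 0 0 0; 0.024 0 0 0; 0.036 0 0 0; 0.046 0 0 0; 0.055 0 0 0"
}}

```text
t: 13.75
eef_pos: [0.5121, 0.0292, 0.0117]
tool_rot: [-0.0, 0.708, 0.706, -0.0]
contact_force: [-0.9, -0.9, -0.2]
gripper_width: 0.301
grasp_force: 0.3
```

Request:
{"api": "send_rows", "payload": {
  "deltas": "0.008 0 0 0; 0.016 0 0 0; 0.023 0 0 0; 0.029 0 0 0; 0.034 0 0 0"
}}

```text
t: 14.25
eef_pos: [0.5122, 0.0627, 0.0117]
tool_rot: [0.0, 0.708, 0.706, 0.0]
contact_force: [-0.2, -0.2, -0.2]
gripper_width: 0.302
grasp_force: 0.2
```

```bash
python3 -c "
from h import *
plan(.512,.08,.012,0); lids('side'); c=lids()
c=bot.read_camera('side'); cv2.imwrite('pics/s2c.png',cv2.resize(c['img'][170:310,240:400,::-1],(640,560)))
"
```

```text
pos [0.5122 0.0627 0.0117] psi 0.1 t 14.25 F [-0.2 -0.2 -0.2] w 0.3 delta [ 0.0173 -0.0003 -0.0003] spin -0.1
side [0.515 0.238 0.   ] 0.84
side [0.506 0.172 0.001] 0.75
side [0.334 0.083 0.   ] 0.7
side [ 0.514  0.099 -0.002] 0.61
side [ 0.354 -0.087  0.003] 0.6
side [ 0.535 -0.311 -0.002] 0.44
top [ 0.35  -0.08  -0.001] 0.76
top [ 0.514  0.24  -0.002] 0.64
top [ 0.335  0.083 -0.005] 0.62
top [ 0.509  0.171 -0.001] 0.48
```

View pics/s2c.png

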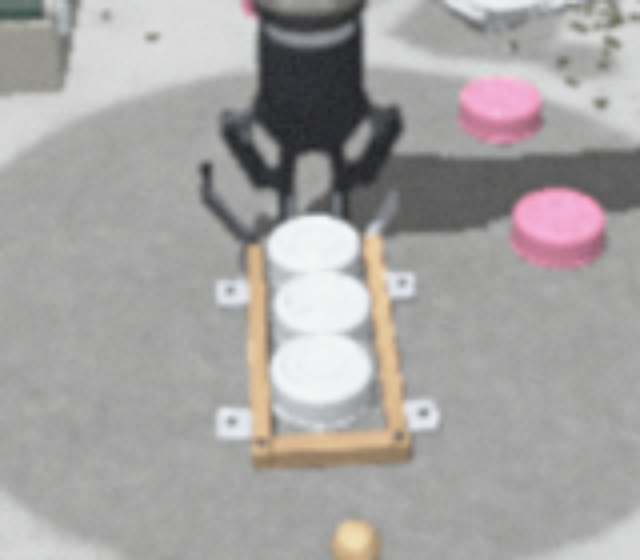

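The three lids are in one row, about 20 mm short of the end stop. I'll continue slowly and watch the force.

Request:
{"api": "send_rows", "payload": {
  "deltas": "0.004 0 0 0; 0.008 0 0 0; 0.012 0 0 0; 0.015 0 0 0; 0.017 0 0 0"
}}

```text
t: 15.0
eef_pos: [0.5123, 0.0798, 0.0117]
tool_rot: [-0.0, 0.708, 0.707, 0.0]
contact_force: [-0.8, 0.3, -0.4]
gripper_width: 0.294
grasp_force: 0.2
```

Request:
{"api": "send_rows", "payload": {
  "deltas": "0.001 0 0 0; 0.002 0 0 0; 0.002 0 0 0"
}}

```text
t: 15.3
eef_pos: [0.5122, 0.0814, 0.0117]
tool_rot: [-0.0, 0.708, 0.706, 0.0]
contact_force: [0.3, -0.5, 0.2]
gripper_width: 0.301
grasp_force: 0.1
```

```bash
python3 -c "
from h import *
plan(.512,.08,.012,0); lids('side'); c=lids()
for r in bot.landmark_of(c,'lane_end'): print(r)
"
```

```text
pos [0.5122 0.0814 0.0117] psi 0.1 t 15.3 F [ 0.3 -0.5  0.2] w 0.3 delta [-0.0014 -0.0002 -0.0003] spin -0.1
side [ 0.513  0.122 -0.003] 0.88
side [0.512 0.26  0.002] 0.75
side [0.506 0.19  0.   ] 0.69
side [ 0.355 -0.087  0.   ] 0.63
side [ 0.335  0.081 -0.001] 0.55
side [ 0.533 -0.312 -0.003] 0.47
top [ 0.512  0.257 -0.005] 0.77
top [ 0.334  0.084 -0.002] 0.71
top [ 0.507  0.192 -0.001] 0.58
top [ 0.353 -0.087 -0.002] 0.56
top [ 0.531 -0.31   0.   ] 0.55
{'xyz': [0.5146, 0.2958, 0.0098], 'confidence': 0.75}
{'xyz': [0.5002, 0.4281, 0.0049], 'confidence': 0.55}
```

Request:
{"api": "send_rows", "payload": {
  "deltas": "0.001 0 0 0; 0.002 0 0 0; 0.002 0 0 0"
}}

```text
t: 15.85
eef_pos: [0.5122, 0.0834, 0.0117]
tool_rot: [-0.0, 0.708, 0.706, 0.0]
contact_force: [-0.2, -0.1, -0.0]
gripper_width: 0.297
grasp_force: 0.2
```

Request:
{"api": "send_rows", "payload": {
  "deltas": "0.001 0 0 0; 0.0015 0 0 0; 0.0015 0 0 0"
}}

```text
t: 16.15
eef_pos: [0.5124, 0.0843, 0.0117]
tool_rot: [0.0, 0.708, 0.706, -0.0]
contact_force: [0.5, -1.7, -1.1]
gripper_width: 0.297
grasp_force: 1.3
```

Request:
{"api": "send_rows", "payload": {
  "deltas": "0.001 0 0 0; 0.001 0 0 0"
}}

```text
t: 16.35
eef_pos: [0.5126, 0.0848, 0.0118]
tool_rot: [0.001, 0.708, 0.706, -0.0]
contact_force: [0.5, -5.3, -0.3]
gripper_width: 0.298
grasp_force: 2.4
```

```bash
python3 -c "
from h import *
plan(.512,.08,.012,0); lids('side'); c=lids()
"
```

```text
pos [0.5126 0.0848 0.0118] psi 0.2 t 16.35 F [ 0.5 -5.3 -0.3] w 0.3 delta [-0.0048 -0.0006 -0.0002] spin -0.2
side [ 0.513  0.26  -0.002] 0.97
side [ 0.51   0.12  -0.004] 0.89
side [0.507 0.196 0.002] 0.82
side [ 0.355 -0.087  0.002] 0.75
side [ 0.335  0.079 -0.004] 0.69
side [ 0.533 -0.306 -0.005] 0.6
top [ 0.354 -0.085 -0.003] 0.67
top [ 0.532 -0.308  0.001] 0.58
top [ 0.513  0.26  -0.002] 0.53
top [ 0.509  0.192 -0.001] 0.52
top [ 0.336  0.08  -0.006] 0.52
```

The row is seated against the end stop: the force rose to 5 N there. I'll back out and go round to the outer side of the gate pin.

Request:
{"api": "send_rows", "payload": {
  "deltas": "-0.015 0 0 0; -0.04 0 0 0; -0.07 0 -0.01 0; -0.085 0 -0.04 0; -0.085 0 -0.08 0"
}}

```text
t: 17.05
eef_pos: [0.5102, -0.0025, 0.0915]
tool_rot: [-0.001, 0.709, 0.705, -0.002]
contact_force: [1.1, 0.9, -0.3]
gripper_width: 0.301
grasp_force: 0.0
```

Request:
{"api": "send_rows", "payload": {
  "deltas": "0 0.02 0 -8; 0.005 0.05 0 -16; 0.012 0.08 0 -24; 0.018 0.112 0 -32; 0.018 0.112 0 -40",
  "claw": 0
}}

```text
t: 17.55
eef_pos: [0.6279, 0.02, 0.0919]
tool_rot: [0.001, 0.42, 0.908, 0.001]
contact_force: [-0.4, -0.1, 0.6]
gripper_width: -0.001
grasp_force: 0.0
```

Request:
{"api": "send_rows", "payload": {
  "deltas": "0 0 0 -8; 0 0 0 -16; 0 0 0 -24; 0 0 0 -32; 0 0 0 -40"
}}

```text
t: 18.05
eef_pos: [0.6236, 0.0184, 0.0916]
tool_rot: [-0.0, 0.085, 0.996, 0.0]
contact_force: [0.6, -0.9, -0.4]
gripper_width: -0.001
grasp_force: 0.0
```

```bash
python3 -c "
from h import *
plan(.625,.018,.03,-90)
for n in ['side','top']:
  c=lids(n)
  for q in ['gate_pin','gate_hinge','stamp_jig']:
    for r in bot.landmark_of(c,q): print(q,np.round(r['xyz'],4),round(r['confidence'],2))
"
```

```text
pos [0.6236 0.0184 0.0916] psi -80.2 t 18.05 F [ 0.6 -0.9 -0.4] w -0.0 delta [-0.0015 -0.0001  0.0616] spin -9.8
side [ 0.515  0.262 -0.   ] 0.95
side [ 0.333  0.079 -0.001] 0.87
side [ 0.515  0.122 -0.003] 0.79
side [0.507 0.196 0.002] 0.74
side [ 0.532 -0.309 -0.002] 0.63
side [ 0.352 -0.087 -0.   ] 0.58
gate_pin [0.5898 0.0229 0.0308] 0.62
gate_pin [ 0.5058  0.4271 -0.0008] 0.2
gate_pin [ 0.4505 -0.4183 -0.0015] 0.17
gate_hinge [0.5586 0.0861 0.019 ] 0.75
stamp_jig [0.5114 0.091  0.0032] 0.78
top [ 0.532 -0.306  0.   ] 0.84
top [ 0.353 -0.084 -0.002] 0.58
top [ 0.516  0.26  -0.   ] 0.56
top [ 0.512  0.129 -0.001] 0.5
gate_hinge [0.56   0.0836 0.0207] 0.87
stamp_jig [ 0.5142  0.0848 -0.0014] 0.86
```

Request:
{"api": "send_rows", "payload": {
  "deltas": "0 0 0.015 -5; 0 0 0.035 -10; 0 0 0.055 -10; 0 0 0.062 -10; 0 0 0.062 -10"
}}

```text
t: 19.05
eef_pos: [0.6233, 0.0186, 0.0287]
tool_rot: [-0.001, 0.001, 1.0, -0.0]
contact_force: [0.2, 0.3, 0.9]
gripper_width: -0.001
grasp_force: 0.0
```

Request:
{"api": "send_rows", "payload": {
  "deltas": "0.011 -0.001 0 0; 0.022 -0.002 0 0; 0.032 -0.003 0 0; 0.042 -0.004 0 0; 0.052 -0.004 0 0"
}}

```text
t: 19.55
eef_pos: [0.5713, 0.0144, 0.0302]
tool_rot: [0.0, 0.001, 1.0, -0.0]
contact_force: [1.1, 0.7, -0.1]
gripper_width: 0.003
grasp_force: 0.4
```

```bash
python3 -c "
from h import *
plan(.547,.0135,.03,-69); plan(.52,.023,.03,-46)
for n in ['side','top']:
  c=bot.read_camera(n)
  for q in ['gate_pin']:
    for r in bot.landmark_of(c,q): print(q,np.round(r['xyz'],4),round(r['confidence'],2))
"
```

```text
pos [0.5713 0.0144 0.0302] psi -89.9 t 19.55 F [ 1.1  0.7 -0.1] w 0.0 delta [ 0.0243 -0.001   0.0002] spin 20.9
pos [0.5713 0.0144 0.0302] psi -89.9 t 19.55 F [ 1.1  0.7 -0.1] w 0.0 delta [0.0513 0.0085 0.0001] spin 43.9
gate_pin [0.5544 0.0158 0.0282] 0.63
```

Request:
{"api": "send_rows", "payload": {
  "deltas": "0.012 -0.001 0 8; 0.024 -0.001 0 16; 0.034 0.001 0 24; 0.043 0.004 0 32; 0.051 0.008 0 40"
}}

```text
t: 20.25
eef_pos: [0.5215, 0.023, 0.0298]
tool_rot: [0.0, 0.346, 0.938, 0.0]
contact_force: [0.6, -1.4, 0.9]
gripper_width: 0.002
grasp_force: 0.4
```

```bash
python3 -c "
from h import *
plan(.4992,.0426,.03,-23); plan(.4885,.061,.03,-5)
for n in ['side','top']:
  c=bot.read_camera(n)
  for q in ['gate_pin']:
    for r in bot.landmark_of(c,q): print(q,np.round(r['xyz'],4),round(r['confidence'],2))
"
```

```text
pos [0.5215 0.023  0.0298] psi -49.5 t 20.25 F [ 0.6 -1.4  0.9] w 0.0 delta [ 0.0297  0.0005 -0.0002] spin 26.5
pos [0.5215 0.023  0.0298] psi -49.5 t 20.25 F [ 0.6 -1.4  0.9] w 0.0 delta [ 0.0498  0.0075 -0.0002] spin 44.5
gate_pin [0.5115 0.0333 0.0269] 0.55
```

Request:
{"api": "send_rows", "payload": {
  "deltas": "0.011 0 0 9; 0.021 0 0 18; 0.03 0.001 0 27; 0.04 0.003 0 36; 0.048 0.007 0 43"
}}

```text
t: 20.95
eef_pos: [0.4894, 0.0589, 0.0298]
tool_rot: [0.0, 0.664, 0.747, 0.0]
contact_force: [-0.9, 0.1, 0.5]
gripper_width: -0.004
grasp_force: 0.4
```

```bash
python3 -c "
from h import *
plan(.488,.07,.03,0)
for n in ['side','top']:
  c=bot.read_camera(n)
  for q in ['gate_pin','gate_hinge']:
    for r in bot.landmark_of(c,q): print(q,np.round(r['xyz'],4),round(r['confidence'],2))
"
```

```text
pos [0.4894 0.0589 0.0298] psi -6.7 t 20.95 F [-0.9  0.1  0.5] w -0.0 delta [ 0.0112 -0.     -0.0002] spin 6.7
gate_pin [0.4897 0.0757 0.03  ] 0.51
gate_hinge [0.5576 0.086  0.0167] 0.64
```

Request:
{"api": "send_rows", "payload": {
  "deltas": "0.003 0 0 3; 0.005 0 0 6; 0.007 0 0 6.5; 0.007 0 0 6.5"
}}

```text
t: 21.65
eef_pos: [0.4882, 0.0657, 0.0297]
tool_rot: [-0.0, 0.704, 0.71, -0.0]
contact_force: [-0.3, -0.5, 0.5]
gripper_width: -0.0
grasp_force: 0.2
```

Request:
{"api": "send_rows", "payload": {
  "deltas": "0.001 0 0 0; 0.002 0 0 0; 0.002 0 0 0"
}}

```text
t: 21.95
eef_pos: [0.488, 0.068, 0.0297]
tool_rot: [-0.0, 0.704, 0.71, -0.0]
contact_force: [0.3, -0.9, 0.1]
gripper_width: 0.004
grasp_force: 0.3
```

Request:
{"api": "send_rows", "payload": {
  "deltas": "0.001 0 0 0; 0.001 0 0 0"
}}

```text
t: 22.15
eef_pos: [0.488, 0.0683, 0.0297]
tool_rot: [0.0, 0.705, 0.709, -0.0]
contact_force: [-1.0, -2.4, 0.1]
gripper_width: -0.0
grasp_force: 1.7
```

Request:
{"api": "send_rows", "payload": {
  "deltas": "0.001 0 0 0; 0.001 0 0 0; 0.001 0 0 0"
}}

```text
t: 22.45
eef_pos: [0.488, 0.0685, 0.0297]
tool_rot: [0.001, 0.705, 0.709, -0.001]
contact_force: [-0.3, -5.2, 0.6]
gripper_width: 0.0
grasp_force: 3.1
```

```bash
python3 -c "
from h import *
plan(.488,.07,.03,0)
c=bot.read_camera('side'); cv2.imwrite('pics/s3c.png',cv2.resize(c['img'][200:300,270:370,::-1],(600,600),interpolation=cv2.INTER_CUBIC))
"
```

```text
pos [0.488  0.0685 0.0297] psi -0.3 t 22.45 F [-0.3 -5.2  0.6] w 0.0 delta [ 0.0015  0.     -0.0003] spin 0.3
```

View pics/s3c.png

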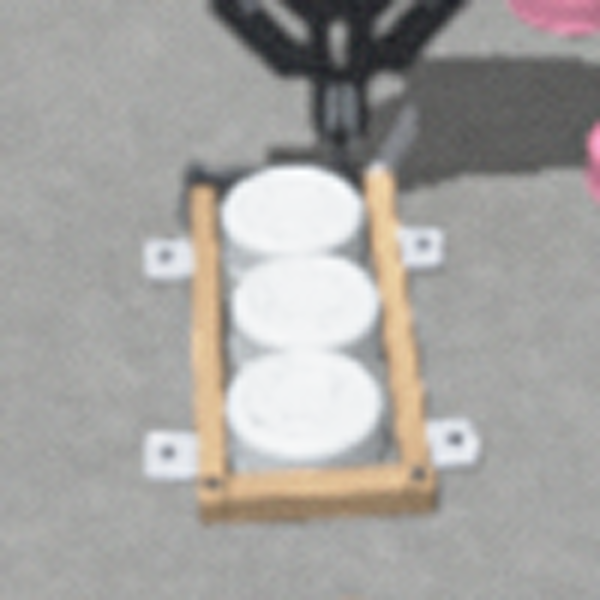

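Request:
{"api": "send_rows", "payload": {
  "deltas": "-0.005 0 0 0; -0.03 0 0 0; -0.06 0 -0.01 0; -0.1 0 -0.05 0; -0.13 0 -0.1 0"
}}

```text
t: 23.0
eef_pos: [0.488, -0.0537, 0.1175]
tool_rot: [-0.001, 0.705, 0.709, -0.001]
contact_force: [1.1, 0.2, 0.2]
gripper_width: 0.002
grasp_force: 0.0
```

Request:
{"api": "send_rows", "payload": {
  "deltas": "-0.045 0 -0.02 0; -0.09 0 -0.04 0; -0.12 0 -0.05 0; -0.12 0 -0.05 0"
}}

```text
t: 23.4
eef_pos: [0.4906, -0.177, 0.1696]
tool_rot: [0.002, 0.707, 0.707, 0.001]
contact_force: [0.1, 0.1, -0.4]
gripper_width: 0.001
grasp_force: 0.0
```

```bash
python3 -c "
from h import *
G=[]
for n in ['side','top','side','top']:
  c=lids(n)
  for q in ['gate_pin','gate_hinge','stamp_jig','lane_end','date_stamp']:
    for r in bot.landmark_of(c,q)[:1]: print(n,q,np.round(r['xyz'],4),round(r['confidence'],2))
  if n=='top': b=c
  else: a=c
A=cv2.resize(a['img'][205:295,275:365,::-1],(400,400),interpolation=2); u=w2p(b,[.512,.19,0])[0].astype(int); 
B=cv2.resize(b['img'][u[1]-35:u[1]+35,u[0]-35:u[0]+35,::-1],(400,400),interpolation=2)
cv2.imwrite('pics/f.png',np.hstack([A,B]))
"
```

```text
side [0.511 0.194 0.002] 0.92
side [0.515 0.261 0.004] 0.82
side [ 0.357 -0.086  0.001] 0.77
side [ 0.511  0.124 -0.003] 0.56
side [ 0.531 -0.31  -0.001] 0.48
side [0.512 0.09  0.002] 0.32
side gate_pin [0.5035 0.4266 0.0011] 0.57
side gate_hinge [0.5582 0.0849 0.0198] 0.95
side stamp_jig [0.5106 0.0906 0.0013] 0.75
side lane_end [0.5123 0.2953 0.0073] 0.96
side date_stamp [ 5.046e-01  4.254e-01 -5.000e-04] 0.57
top [ 0.51   0.192 -0.   ] 0.76
top [ 0.514  0.26  -0.006] 0.68
top [ 0.351 -0.086 -0.002] 0.62
top [ 0.515  0.127 -0.001] 0.56
top [ 0.334  0.084 -0.005] 0.53
top [ 0.532 -0.308  0.002] 0.39
top gate_pin [0.4873 0.0815 0.0304] 0.55
top gate_hinge [0.5571 0.0859 0.02  ] 0.7
top stamp_jig [ 0.5144  0.0848 -0.0049] 0.65
top lane_end [0.5116 0.2916 0.0088] 0.95
top date_stamp [0.5032 0.4307 0.0017] 0.64
side [0.513 0.256 0.001] 0.97
side [0.507 0.194 0.001] 0.92
side [ 0.336  0.079 -0.007] 0.72
side [ 0.355 -0.087 -0.   ] 0.69
side [ 0.511  0.123 -0.002] 0.6
side [ 0.532 -0.309 -0.   ] 0.55
side gate_pin [0.4868 0.0831 0.0293] 0.49
side gate_hinge [0.5607 0.0837 0.0183] 0.74
side stamp_jig [0.5102 0.0891 0.002 ] 0.63
side lane_end [0.5134 0.2941 0.0071] 0.67
side date_stamp [ 0.5063  0.4239 -0.0057] 0.74
top [ 0.513  0.26  -0.003] 0.78
top [ 0.509  0.192 -0.001] 0.7
top [ 0.336  0.085 -0.004] 0.68
top [ 0.513  0.129 -0.   ] 0.58
top [ 0.532 -0.305  0.001] 0.46
top [ 0.353 -0.086 -0.004] 0.37
top gate_pin [0.4897 0.0828 0.0313] 0.44
top gate_hinge [0.5611 0.0839 0.0212] 0.86
top stamp_jig [ 0.5177  0.0858 -0.0021] 0.92
top lane_end [0.5142 0.2925 0.0119] 0.83
top date_stamp [0.5042 0.4285 0.0044] 0.52
```

View pics/f.png

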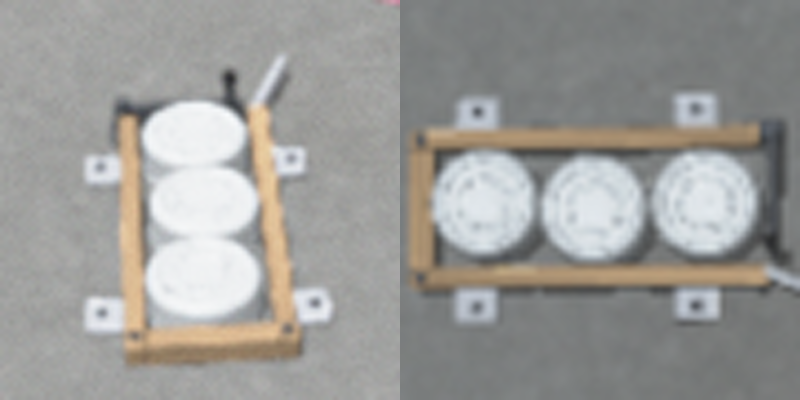

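The picture shows all three white lids flat in one row against the end stop. The gate lies square across the mouth with its pin about level with the hinge, and the arm is clear.

```bash
python3 -c "
from h import *
print(bot.hand_in())"
```

```text
the job is handed in; nothing more can be done
None
```

The three white lids lie flat in one row against the jig's end stop, the gate is shut behind them, and the job was handed in at about 24 s; no verdict came back.

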